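Unlock the spice carrier and set out the tins

TASK

The spice tins came back locked in their carrier. Draw the locking pin straight up out of the hold-down bar, hang it by its collar in the parking notch on the end of the carrier and let go of it, then swing the bar about a quarter turn aside. Lift every tin out, stand them all upright on the wooden serving board, and finally swing the bar back over the empty carrier, to its stop, leaving the pin parked; do not disturb the other things on the worktop.

Things in the scene. Friction and masses are not known exactly. Their poses are not given: they have to be found in the camera images.
- carrier: wooden spice carrier, fixed, 297 mm long (its x), 78 wide (y), end boards 67 tall. Origin on the worktop under its middle; z up. Four open cells in a row at x = -94, -31, +31, +94 mm, each 60 x 60 mm, floor 8 and side boards 24 mm over the worktop. The end board at x = -136 carries the bar's pivot, the one at x = +136 has the pin's bore, and the notch bracket on its outer (+x) face
- bar (a joint): hold-down bar over the lids, flat steel 30 mm wide, underside 68 and top 74 mm over the worktop; turns level about an upright axis at carrier x = -136.5 mm, y = 0; 288 mm long. 0: closed, along carrier +x, at its stop, its bore over the end board's. Grows as the free end swings to carrier +y (anticlockwise from above), to 1.6 rad; stiff (0.12 N m), stays where left
- bar_knob (a point): middle of the black round knob on top of the bar, 120 mm from the pivot; 22 mm wide, 94 mm over the worktop; the knob's grip runs from 8 mm below this point to 17 mm above
- pin_grip (a point): locking pin: middle of its black round upright grip, 18 mm wide, from 23 mm below this point to 19 mm above; z up along the pin. Below the grip a collar, then a 9 mm steel shank 45 mm long with a tapered tip; 0.06 kg. At the start it stands in the 11.5 mm bore of bar and end board, collar on the bar
- pin_collar (a point): locking pin: centre of the underside of its collar (22 mm wide, 4 mm thick), 27 mm below pin_grip; the shank reaches 45 mm down from here
- notch_seat (a point): where the collar's underside rests when parked: top of a level steel bracket, 52 mm wide, 5 thick, 52 mm over the worktop, at carrier x = 174.5, y = 0. Its slot, 13 mm wide, starts 7.5 mm behind this point (-y) and is open to carrier +y, 20.5 mm before it. A lip 3 mm high at the mouth, 15.5 to 19.5 mm before this point, keeps the collar in. Axes as the carrier's
- tin1_mid (a point): a round spice tin, 54 mm wide, 52 mm tall, metal with a paper band and a small window in its lid, 0.12 kg; this point is on its axis, half-way up (26 mm over its foot); z up. It starts in the first cell of the carrier, counted from the pivot end; it may be absent (None)
- tin2_mid (a point): a round spice tin, 54 mm wide, 52 mm tall, metal with a paper band and a small window in its lid, 0.12 kg; this point is on its axis, half-way up (26 mm over its foot); z up. It starts in the second cell of the carrier, counted from the pivot end; it may be absent (None)
- tin3_mid (a point): a round spice tin, 54 mm wide, 52 mm tall, metal with a paper band and a small window in its lid, 0.12 kg; this point is on its axis, half-way up (26 mm over its foot); z up. It starts in the third cell of the carrier, counted from the pivot end; it may be absent (None)
- tin4_mid (a point): a round spice tin, 54 mm wide, 52 mm tall, metal with a paper band and a small window in its lid, 0.12 kg; this point is on its axis, half-way up (26 mm over its foot); z up. It starts in the fourth cell of the carrier, counted from the pivot end; it may be absent (None)
- board: narrow wooden serving board, 130 mm (its x) by 320 mm (its y), top 14 mm over the worktop, lying loose near the front edge with its long side left to right, left of the carrier; origin: centre of its underside
- mug: bystander: a white dotted mug, 92 mm wide, 93 mm tall; origin under its middle
- spoon: bystander: a wooden-handled spoon, 179 mm long; origin under its middle
- yogurt: bystander: a small white tub, 72 mm wide, 71 mm tall; origin under its middle
- food_can: bystander: a low food can with a ring-pull lid, 76 mm wide, 58 mm tall; origin under its middle
Mind the look-alikes: they are no part of the job. Leave any blue or green look-alike of the part that bears tin1_mid alone.

How it is judged:
By the outcome, as a careful person would: the job done as asked, in the order asked, and still so for the second after the job is handed in, with the robot touching nothing.
Of tin1, tin2, tin3, tin4 only 2 to 4 are there at a start; the rules pass over those that are not, and their reading is None.
At some moment in a run one of board may be knocked a few centimetres aside while the robot is not near it.
It also fails if it takes over 210 s, if anything falls off the work surface, if the arm or the gripper's body presses on something with over 40 N, if the wrist force passes 120 N, or if a joint passes its speed limit or range.

ROBOT

A 6-joint arm with a two-finger parallel gripper is mounted at the origin on a cart in front of the work surface, level with it; the furniture and walls round the work are solid. World frame = base frame: x ahead of the robot, y to its left, z up, the work surface at z = 0. Lengths are in m, angles in rad, forces in N, time in s.
With the tool pointing down it reaches from about 0.375 to 0.9 m from the base axis. Payload 3.1 kg.
Tool frame: the origin (TCP) lies midway between the tips of the shut fingers; the grasp point (between the pads) lies 19 mm behind it (manip.tcp_to_grasp is the distance from the TCP to the grasp point, in m); z points along the fingers, y is the line along which they close (so a half turn about z gives the same grasp; the last joint's range is limited). The gripper opens to 85 mm and grips with 20 to 120 N. Pads are 22 mm wide; open, the fingers measure 114 mm over their backs; the gripper's body (76 mm by 85 mm) begins 54 mm behind the grasp point. The pads swing forward as they close: fully open they stand 13 mm farther back than shut.
Start: joints at [1.167, 0.527, 1.433, -0, 1.181, -0.178], TCP at [0.139, 0.609, 0.231] pointing down, gripper open.
Joint ranges: [-3.08, 3.08], [-0.75, 2.2], [0.22, 2.44], [-1.43, 4.57], [0, 2.65], [-2.85, 2.85]. Speed limits (rad/s): [2.79, 2.79, 3.14, 3.14, 3.14, 3.14].

INTERFACE

Orientations are given as a unit quaternion [x, y, z, w].
In Python, from station import manip gives the robot as it stands. The module is installed in compiled form; this text tells all that it offers.
- The arm moves only by the shell command python3 -m crank 'ROWS' [OPENING] [FORCE]. ROWS is JSON, a list of rows, each a list of 2 entries, a list of its own where there are three numbers: the shift along the tool's x, y, z in cm, then the turn about the tool's z in degrees. In form: [[[x, y, z], spin], ...]. A call has 1 to 10 rows; each row is the pose to reach, as a shift and turn from the pose commanded when the call began, along the tool's axes at that moment; what a row does not reach only later rows make up. A row lasts 1/10 s, in which the tool goes at most 50 mm and 8.59 degrees, less where a joint would pass 70% of its speed; a pose out of reach is approached as far as the arm can. A call with a gripper value outside its range is refused whole. OPENING is the finger opening in cm, from 0 to 8.54, set as the call begins (- or left out, the last holds). The fingers move at their own pace and stop on an object; FORCE is the grip in N (left out, the last holds). Time passes only in rows, so rows that repeat a pose let the fingers close. It gives the time, the measured TCP pose, the force and the opening at its end, in the units of the state.
- manip.sense(): the state, without advancing time (a new reading comes with each control period).
- manip.snapshot(name): name is "side" or "top"; returns the picture (420x560x3 uint8, red, green, blue); there is no depth.
- manip.camera_params(name): a dict with "fx", "fy", "cx", "cy" (pixels), "pose" (4x4, takes a point from camera to world coordinates). Camera axes: x right, y up, looking along -z (the intrinsics and any distortion apply to the point x, -y, -z); pixel columns grow to the right and rows downward; lengths in m; the calibration is good to about 2 mm. A picture is of the moment at which its call begins. camera_params takes no time and is no camera call.
- manip.sign_off(): hands the job in, once; it reports no verdict.
The state is a dict: "t": time; "q": joint angles; "qd": joint speeds; "tau": joint torques, N m; "tcp_pos": TCP position; "tool_rot": TCP orientation; "force": force on the tool from outside, world axes, zero at the start; "ft_torque": the same for the moment, N m; "finger_gap": opening from 0.0 (shut) to 1.0 (fully open).
Only numpy, scipy, OpenCV 4.12 (cv2) and the standard library are available. Lean on these libraries where they do the work, as an engineer would, in place of code of your own. Each camera call takes 0.05 s, during which the arm holds its last target. There are 200 camera calls.

## Working session

There is one attempt and no reset: what is moved stays moved. The work goes in short steps, Python scripts to look and compute and a shell command to move; the robot and the scene stay as the last step left them, time stands still between calls to the robot, and variables do not carry over. Pictures are saved under pics/ and viewed, on a budget of 14 in all, crops included, one or two more only if the job needs it, and the job is handed in when it is done.

```bash
mkdir -p pics; ls
python3 - <<'E'
from station import manip
import cv2,numpy as np
np.set_printoptions(precision=4,suppress=True)
s=manip.sense();print(s)
for n in("side","top"):
    im=manip.snapshot(n);cv2.imwrite(f"pics/{n}0.png",cv2.resize(im[:,:,::-1],(800,600),interpolation=cv2.INTER_CUBIC))
    p=manip.camera_params(n);print(n,{k:np.array(v) for k,v in p.items()})
E
```

```text
pics
{'t': 0.0, 'q': array([ 1.1675,  0.5285,  1.4339, -0.    ,  1.1814, -0.1785]), 'qd': array([-0.0017, -0.0013,  0.0003, -0.0001, -0.0015, -0.002 ]), 'tau': array([ -0.0002, -44.2335, -17.8031,  -0.0002,   0.0085,  -0.    ]), 'tcp_pos': array([0.139 , 0.6086, 0.2303]), 'tool_rot': array([ 0.1121,  0.9937, -0.0011, -0.0003]), 'force': array([ 0.3098, -0.7677, -0.4031]), 'ft_torque': array([0.0649, 0.009 , 0.0563]), 'finger_gap': 1.0010457200661813}
side {'fx': array(542.1921), 'fy': array(542.1921), 'cx': array(281.5698), 'cy': array(211.1264), 'pose': array([[ 0.4305,  0.4621, -0.7753, -0.8273],
       [-0.9026,  0.2236, -0.3679, -0.597 ],
       [ 0.0033,  0.8582,  0.5134,  1.0219],
       [ 0.    ,  0.    ,  0.    ,  1.    ]])}
top {'fx': array(492.053), 'fy': array(492.053), 'cx': array(287.7157), 'cy': array(207.6409), 'pose': array([[ 0.1839,  0.7969, -0.5755, -0.4124],
       [-0.9829,  0.1412, -0.1186, -0.1508],
       [-0.0132,  0.5874,  0.8092,  1.4872],
       [ 0.    ,  0.    ,  0.    ,  1.    ]])}
```

View pics/top0.png

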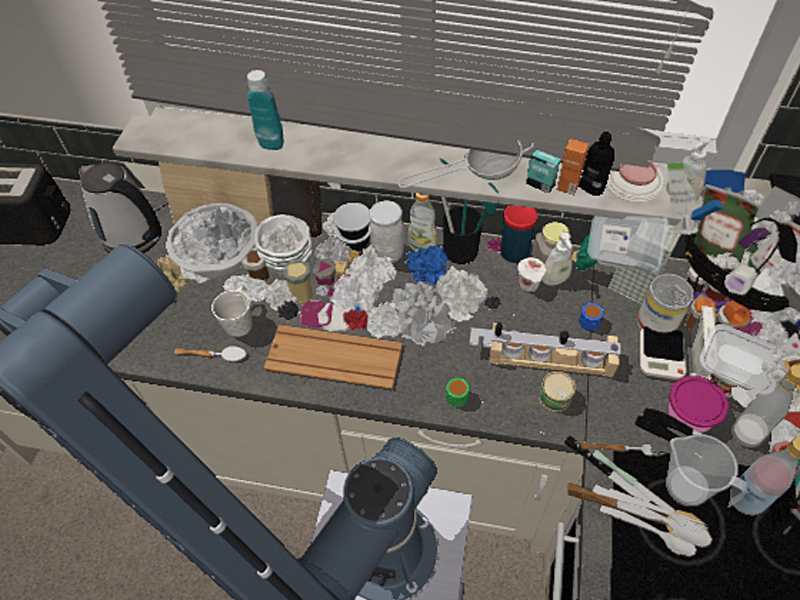

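View pics/side0.png

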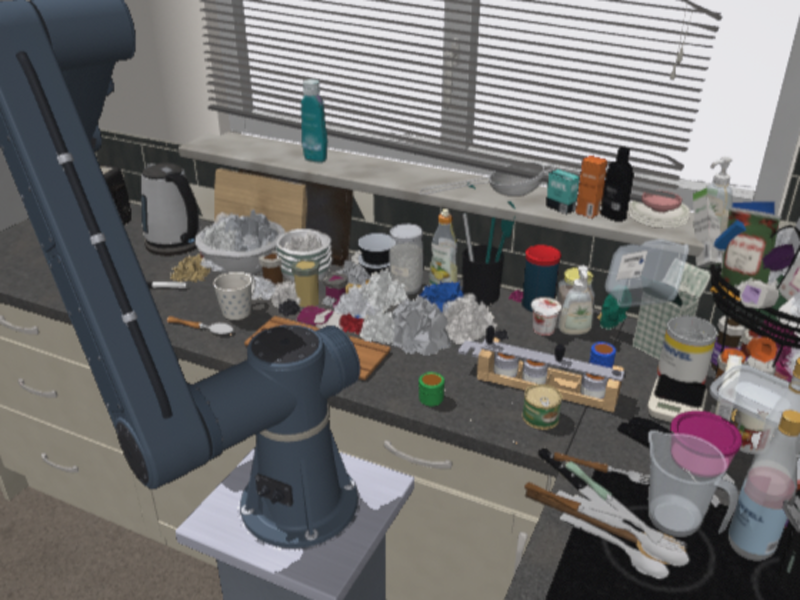

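The top view shows the carrier at about (475-620, 330-375), with the pin on the left (492,330) and the knob at (563,338). One cell looks empty. The board is at (335,357). Next I'll zoom in on both views in one composite.

```bash
cat > h.py <<'E'
from station import manip
import cv2,numpy as np
from scipy.spatial.transform import Rotation as R
np.set_printoptions(precision=4,suppress=True)
def cam(n):
    p=manip.camera_params(n);T=np.array(p['pose']);return p,T
def ray(n,u,v):
    p,T=cam(n);d=T[:3,:3]@np.array([(u-p['cx'])/p['fx'],-(v-p['cy'])/p['fy'],-1]);return T[:3,3],d/np.linalg.norm(d)
def atz(n,u,v,z):
    o,d=ray(n,u,v);return o+d*(z-o[2])/d[2]
def tri(a,b):
    o1,d1=ray('top',*a);o2,d2=ray('side',*b)
    A=sum(np.eye(3)-np.outer(d,d) for d in(d1,d2));y=sum((np.eye(3)-np.outer(d,d))@o for o,d in((o1,d1),(o2,d2)))
    x=np.linalg.solve(A,y);return x,np.linalg.norm(np.cross(x-o1,d1))
def proj(n,X):
    p,T=cam(n);c=T[:3,:3].T@(np.asarray(X,float)-T[:3,3]);return p['cx']+p['fx']*c[0]/-c[2],p['cy']-p['fy']*c[1]/-c[2]
def crop(im,x0,y0,w,h,s):
    c=cv2.resize(im[y0:y0+h,x0:x0+w,::-1],None,fx=s,fy=s,interpolation=cv2.INTER_CUBIC)
    for k in range(0,w,10):
        cv2.line(c,(k*s,0),(k*s,5),(0,0,255),1)
        if (x0+k)%20==0: cv2.putText(c,str(x0+k),(k*s,16),0,.35,(0,0,255))
    for k in range(0,h,10):
        cv2.line(c,(0,k*s),(5,k*s),(0,0,255),1); cv2.putText(c,str(y0+k),(6,k*s+4),0,.35,(0,0,255))
    return c
def look(name,ct,cs,s=6,w=130,h=50):
    a=crop(manip.snapshot('top'),*ct,w,h,s);b=crop(manip.snapshot('side'),*cs,w,h,s)
    cv2.imwrite(f'pics/{name}.png',np.vstack([a,b]))
E
python3 -c "
from h import *
look('z1',(320,222),(315,222))"
```

```text
(no output)
```

View pics/z1.png

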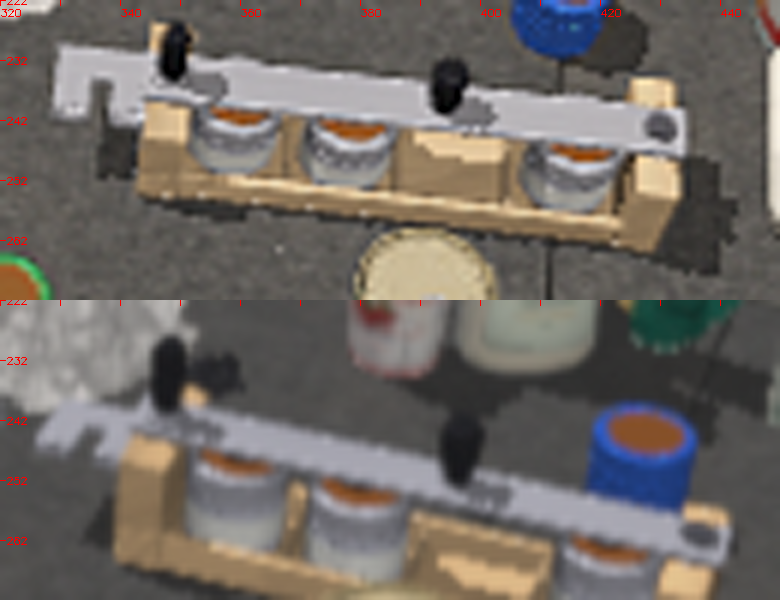

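The crops show tins in cells 4 and 3 (left), cell 2 empty, and tin 1 at the right (pivot) end. The bracket's slot opens toward the robot. Pixels are pin grip top(349,230.7)/side(343,234), knob top(395,236.5)/side(392,247) and pivot disc top(430.2,243.2)/side(431.7,260.8).

Run:
```python
from h import *
print('pin',tri((349.2,230.7),(343.1,234.1)), atz('top',349.2,230.7,.101),atz('side',343.1,234.1,.101))
print('knob',tri((394.9,236.3),(392,247)),atz('top',394.9,236.3,.098),atz('side',392,247,.098))
print('piv',tri((430.2,243.2),(431.7,260.8)),atz('top',430.2,243.2,.076),atz('side',431.7,260.8,.076))
P=atz('top',349.2,230.7,.101)+atz('side',343.1,234.1,.101);V=atz('top',430.2,243.2,.076)+atz('side',431.7,260.8,.076);P/=2;V/=2
d=(P-V)[:2];print('len',np.linalg.norm(d),'yaw',np.degrees(np.arctan2(d[1],d[0])))
# board corners (800 img, scale .7)
s=.7
for u,v in((280,327),(403,347),(395,388),(265,370)): print('board',atz('top',u*s-.15,v*s-.15,.014))
for nm,u,v,z in(('green',458,387,.05),('foodcan',558,385,.058),('yog?',530,262,.07),('mug',235,300,.09)): print(nm,atz('top',u*s,v*s,z))
```

```text
pin (array([ 0.5127, -0.1696,  0.1062]), np.float64(0.0010640520400555496)) [ 0.5154 -0.1688  0.101 ] [ 0.5214 -0.1679  0.101 ]
knob (array([ 0.5225, -0.3218,  0.0979]), np.float64(0.00075497571807019)) [ 0.5219 -0.3212  0.098 ] [ 0.5231 -0.3224  0.098 ]
piv (array([ 0.5264, -0.4412,  0.0822]), np.float64(0.0010270344565236603)) [ 0.5298 -0.4416  0.076 ] [ 0.5364 -0.441   0.076 ]
len 0.2733417692286597 yaw 93.08218222092252
board [0.4854 0.3734 0.014 ]
board [0.4818 0.0569 0.014 ]
board [0.3665 0.0538 0.014 ]
board [0.3591 0.3728 0.014 ]
green [ 0.3753 -0.0945  0.05  ]
foodcan [ 0.4166 -0.3198  0.058 ]
yog? [ 0.7574 -0.2248  0.07  ]
mug [0.4958 0.4781 0.09  ]
```

```bash
cat >> h.py <<'E'
def go(x,y,z,yaw=None):
    "shift in cm / spin in deg from the measured pose to a TCP target; yaw = world angle of closing line"
    s=manip.sense();r=R.from_quat(s['tool_rot']);M=r.as_matrix()
    cur=np.degrees(np.arctan2(M[1,1],M[0,1]));sp=0
    if yaw is not None: sp=-((yaw-cur+90)%180-90)
    print('shift',np.round(M.T@(np.array([x,y,z])-s['tcp_pos'])*100,2),'spin',round(sp,1),'| yaw',round(cur,1),'tilt',M[:2,2],'q6',round(s['q'][5],2),'t',s['t'])
E
python3 -m crank '[[[-27,-33.7,-2],-8],[[-27,-33.7,-2],-16],[[-27,-33.7,-2],-16],[[-27,-33.7,-2],-16],[[-27,-33.7,-2],-16],[[-27,-33.7,-2],-16],[[-27,-33.7,-2],-16],[[-27,-33.7,-2],-16],[[-27,-33.7,-2],-16],[[-27,-33.7,-2],-16]]' 6
python3 -c "
from h import *
go(.518,-.1685,.18,93)"
```

```text
t: 1.2
tcp_pos: [0.3293, 0.2179, 0.2517]
tool_rot: [-0.024, 1.0, -0.0, 0.001]
force: [0.0, 0.4, 0.5]
finger_gap: 0.707
shift [-16.96 -39.5    7.22] spin -0.2 | yaw 92.8 tilt [ 0.0016 -0.0005] q6 -1.32 t 1.2
```

```bash
python3 -m crank '[[[-17,-39.5,4],0],[[-17,-39.5,4],0],[[-17,-39.5,4],0],[[-17,-39.5,4],0],[[-17,-39.5,4],0],[[-17,-39.5,4],0],[[-17,-39.5,4],0],[[-17,-39.5,4],0],[[-17,-39.5,4],0],[[-17,-39.5,4],0]]' 6
python3 -c "
from h import *
go(.518,-.1685,.15,93)"
```

```text
t: 2.2
tcp_pos: [0.5214, -0.1681, 0.2107]
tool_rot: [-0.026, 1.0, -0.001, 0.001]
force: [0.6, -0.2, 0.1]
finger_gap: 0.702
shift [ 0.36 -0.01  6.07] spin -0.1 | yaw 92.9 tilt [ 0.0026 -0.0018] q6 -2.14 t 2.2
```

```bash
python3 -m crank '[[[0,0,2],0],[[0,0,4],0],[[0,0,5],0],[[0,0,6],0],[[0,0,6],0]]' 5
python3 -c "
from h import *
s=manip.sense();print(s['tcp_pos'],s['q'])
print('tcp',proj('top',s['tcp_pos']),proj('side',s['tcp_pos']))
look('z2',(310,200),(305,205),6,100,50)"
```

```text
t: 2.7
tcp_pos: [0.518, -0.1634, 0.1503]
tool_rot: [-0.028, 1.0, 0.001, -0.001]
force: [0.6, 0.1, 0.1]
finger_gap: 0.586
[ 0.518  -0.1634  0.1503] [-0.5115  0.5318  1.7147  0.0002  0.8978 -2.1377]
tcp (np.float64(348.9607576820162), np.float64(221.58055792347812)) (np.float64(342.3228991454593), np.float64(220.75598419523))
```

View pics/z2.png

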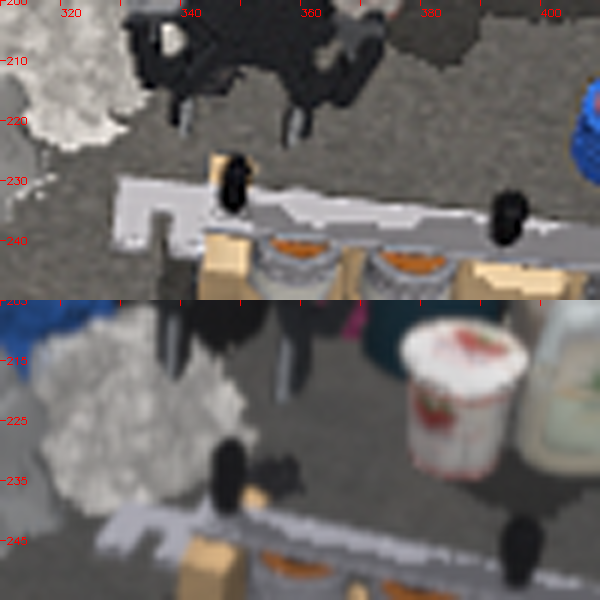

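The fingertips show at top (339,221)/(357.5,224) and side (334,217.5)/(352.5,221.5). Compared with the projected TCP, the top view reads x too small by a few mm, so the pin is near (0.520, -0.168).

```bash
python3 -c "
from h import *
go(.520,-.168,.096,93)"
```

```text
shift [-0.09 -0.37  5.56] spin 0.1 | yaw 93.1 tilt [ 0.0004 -0.0001] q6 -2.14 t 2.8
```

```bash
python3 -m crank '[[[-0.1,-0.4,1.5],0],[[-0.1,-0.4,3],0],[[-0.1,-0.4,4.5],0],[[-0.1,-0.4,5.5],0],[[-0.1,-0.4,5.5],0]]' 5 
python3 -m crank '[[[0,0,0],0],[[0,0,0],0],[[0,0,0],0],[[0,0,0],0],[[0,0,0],0],[[0,0,0],0]]' 0 40; python3 -c "
from h import *
go(.520,-.168,.096,93);print(manip.sense()['force'],manip.sense()['ft_torque'],manip.sense()['tcp_pos'])"
```

```text
t: 3.3
tcp_pos: [0.5194, -0.1683, 0.0957]
tool_rot: [-0.027, 1.0, 0.0, -0.001]
force: [0.8, -0.5, -0.1]
finger_gap: 0.586
t: 3.9
tcp_pos: [0.5204, -0.1686, 0.097]
tool_rot: [-0.027, 1.0, -0.0, 0.001]
force: [0.2, 1.3, 5.8]
finger_gap: 0.191
shift [0.03 0.06 0.1 ] spin 0.1 | yaw 93.1 tilt [ 0.0014 -0.0005] q6 -2.14 t 3.9
[0.1702 1.303  5.7508] [ 0.2683 -0.0484  0.029 ] [ 0.5204 -0.1686  0.097 ]
```

```bash
python3 -m crank '[[[0,0,-0.7],0],[[0,0,-1.4],0],[[0,0,-2.1],0],[[0,0,-2.8],0],[[0,0,-3.5],0],[[0,0,-4.2],0],[[0,0,-4.9],0],[[0,0,-5.6],0],[[0,0,-6.3],0],[[0,0,-6.3],0]]'
python3 -c "
from h import *
s=manip.sense();print(s['tcp_pos'],s['force'],s['ft_torque'])
look('z3',(310,190),(305,195),6,100,50)"
```

```text
t: 4.9
tcp_pos: [0.5205, -0.1689, 0.1604]
tool_rot: [-0.027, 1.0, -0.001, 0.001]
force: [-0.1, 0.1, -1.4]
finger_gap: 0.192
[ 0.5205 -0.1689  0.1604] [-0.0518  0.1329 -1.4179] [-0.0214  0.035  -0.0074]
```

View pics/z3.png

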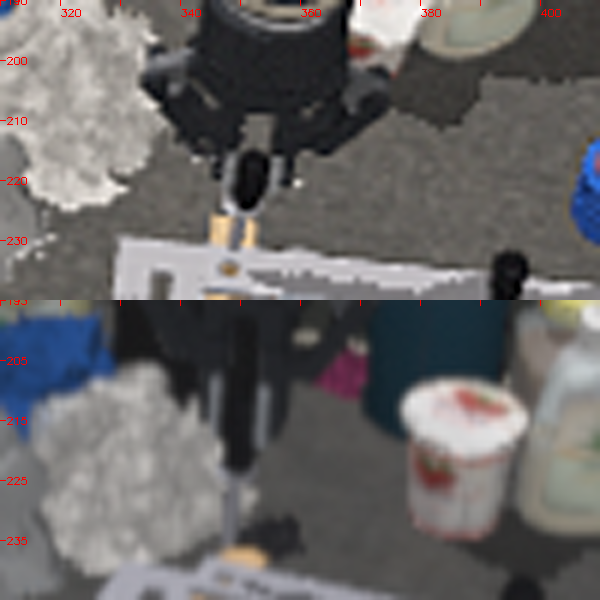

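The pin is drawn clear and hangs straight, with the bore visible at top (348,234.5). I'll move 38.5 mm along the carrier, 36 mm to the front, lower it, then slide in.

```bash
python3 -m crank '[[[1.8,1.9,0],0],[[3.6,3.85,0],0],[[3.6,3.85,1.5],0],[[3.6,3.85,3],0],[[3.6,3.85,4.5],0],[[3.6,3.85,6],0],[[3.6,3.85,7],0],[[3.6,3.85,7.7],0],[[3.6,3.85,7.7],0],[[3.6,3.85,7.7],0]]'
python3 -c "
from h import *
s=manip.sense();print(s['tcp_pos'],s['force'],s['ft_torque'])
look('z4',(300,205),(295,210),6,100,50)"
```

```text
t: 6.0
tcp_pos: [0.482, -0.1322, 0.0824]
tool_rot: [-0.027, 1.0, -0.0, 0.0]
force: [-0.4, -0.2, -0.8]
finger_gap: 0.192
[ 0.482  -0.1322  0.0824] [-0.4354 -0.1952 -0.796 ] [-0.0096  0.0293 -0.0008]
```

View pics/z4.png

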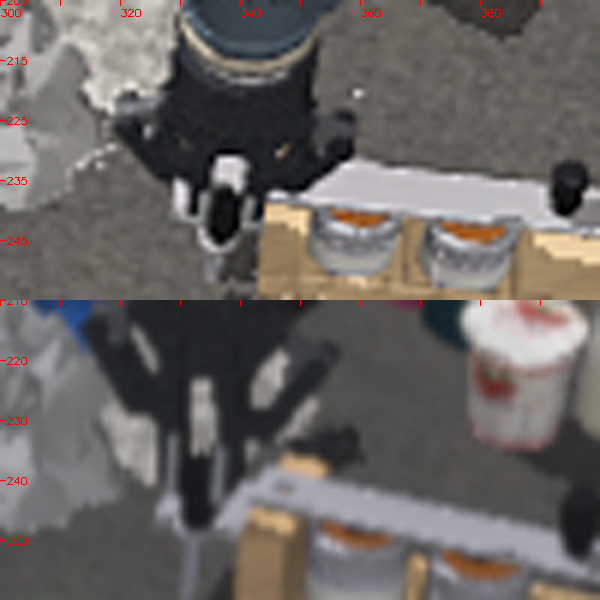

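The pin stands in front of the slot, shank at top (336,249), slot mouth at about (336.7,242). It lines up, so I'll slide in slowly.

```bash
python3 -m crank '[[[-0.6,0,0],0],[[-1.2,0,0],0],[[-1.8,0,0],0],[[-2.4,0,0],0],[[-3.0,0,0],0],[[-3.0,0,0],0]]'
python3 -m crank '[[[-0.3,0,0],0],[[-0.6,0,0],0],[[-0.6,0,0],0]]'; python3 -c "
from h import *
s=manip.sense();print(s['tcp_pos'],s['force'],s['ft_torque'])"
```

```text
t: 6.7
tcp_pos: [0.513, -0.1306, 0.0824]
tool_rot: [-0.027, 1.0, -0.0, 0.001]
force: [-0.2, -0.2, -0.1]
finger_gap: 0.188
t: 7.0
tcp_pos: [0.5181, -0.1302, 0.0823]
tool_rot: [-0.027, 1.0, -0.0, 0.0]
force: [-0.1, -0.6, -0.3]
finger_gap: 0.19
[ 0.5181 -0.1302  0.0823] [-0.0728 -0.5731 -0.3496] [ 0.0023 -0.0346  0.0026]
```

```bash
python3 -m crank '[[[0,0,0.2],0],[[0,0,0.4],0],[[0,0,0.55],0],[[0,0,0.65],0],[[0,0,0.7],0],[[0,0,0.7],0]]'; python3 -c "
from h import *
s=manip.sense();print(s['tcp_pos'],s['force'],s['ft_torque'])
look('z5',(300,205),(295,210),6,100,50)"
```

```text
t: 7.6
tcp_pos: [0.5177, -0.1301, 0.0753]
tool_rot: [-0.027, 1.0, 0.0, -0.0]
force: [0.6, -0.1, -0.8]
finger_gap: 0.19
[ 0.5177 -0.1301  0.0753] [ 0.5923 -0.0528 -0.8345] [-0.0274  0.0235 -0.0231]
```

View pics/z5.png

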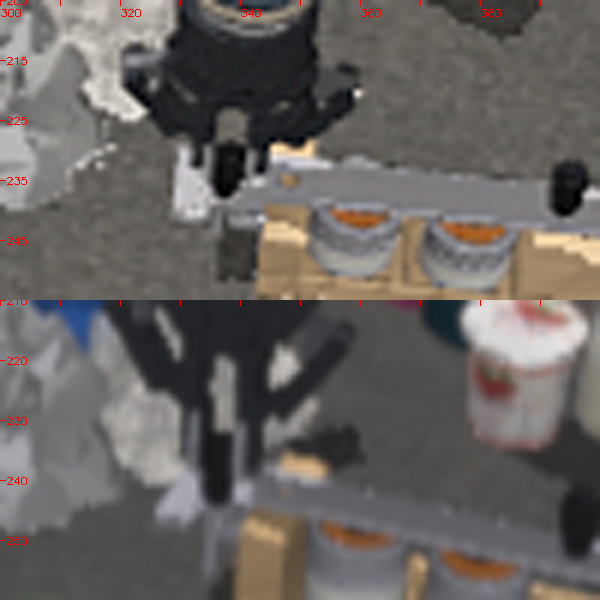

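The shank is in the slot and the collar just above the bracket. I'll lower a little more until it touches, then open.

```bash
python3 -m crank '[[[0,0,0.1],0],[[0,0,0.2],0],[[0,0,0.2],0]]'; python3 -m crank '[[[0,0,0.1],0],[[0,0,0.1],0]]'
```

```text
t: 8.0
tcp_pos: [0.5181, -0.1301, 0.075]
tool_rot: [-0.027, 1.0, -0.0, 0.001]
force: [-1.4, 1.2, 11.7]
finger_gap: 0.19
t: 8.2
tcp_pos: [0.5182, -0.13, 0.0748]
tool_rot: [-0.027, 1.0, -0.0, 0.001]
force: [-2.5, 2.8, 18.6]
finger_gap: 0.194
```

```bash
python3 -m crank '[[[0,0,-0.15],0],[[0,0,-0.2],0]]'; python3 -m crank '[[[0,0,0],0],[[0,0,0],0],[[0,0,0],0]]' 3; python3 -m crank '[[[0,0,-1],0],[[0,0,-2.5],0],[[0,0,-5],0],[[0,0,-8],0],[[0,0,-11],0],[[0,0,-11],0]]'; python3 -c "
from h import *
s=manip.sense();print(s['tcp_pos'],s['force'],s['ft_torque'])
look('z6',(300,205),(295,210),6,100,50)
pv=np.array([.5335,-.4413]);
for a in(0,1.57):
  d=np.array([np.cos(np.radians(93.2)+a),np.sin(np.radians(93.2)+a)]);print('knob',a,pv+.12*d)
go(.527,-.3215,.16,93)"
```

```text
t: 8.4
tcp_pos: [0.5181, -0.1301, 0.0751]
tool_rot: [-0.027, 1.0, -0.0, 0.001]
force: [-0.9, 1.7, 4.2]
finger_gap: 0.192
t: 8.7
tcp_pos: [0.5176, -0.1301, 0.0739]
tool_rot: [-0.027, 1.0, 0.0, -0.0]
force: [0.6, 0.2, -0.0]
finger_gap: 0.352
t: 9.3
tcp_pos: [0.5204, -0.1313, 0.1888]
tool_rot: [-0.027, 1.0, -0.002, 0.004]
force: [1.0, -0.7, 0.2]
finger_gap: 0.352
[ 0.5204 -0.1313  0.1888] [ 0.9573 -0.6759  0.1712] [-0.0204  0.0349 -0.0086]
knob 0 [ 0.5268 -0.3215]
knob 1.57 [ 0.4137 -0.4479]
shift [  0.14 -19.15   2.54] spin 0.1 | yaw 93.1 tilt [ 0.0017 -0.0009] q6 -2.08 t 9.4
```

View pics/z6.png

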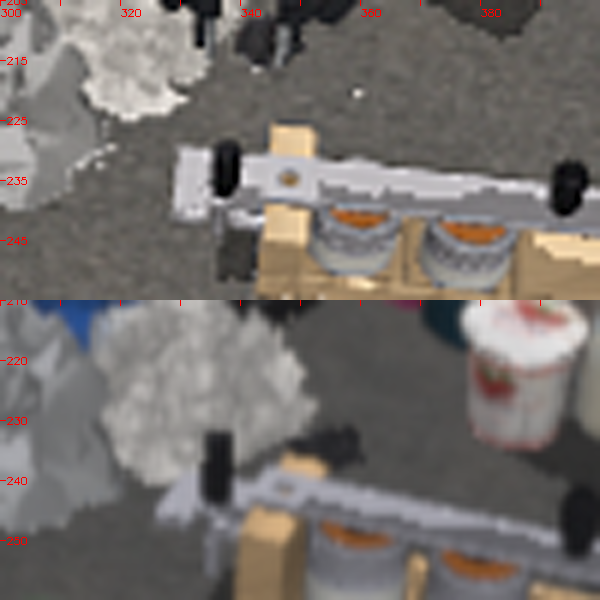

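The pin is parked upright in the slot at top (336.5,233), the bore is empty and the bar is still closed. Next I grip the knob at about (0.527,-0.3215).

```bash
python3 -m crank '[[[0.1,-5,0],8],[[0.1,-10,1],16],[[0.1,-15,2],24],[[0.1,-19.1,2.5],32],[[0.1,-19.1,2.5],40],[[0.1,-19.1,2.5],48],[[0.1,-19.1,2.5],56],[[0.1,-19.1,2.5],60],[[0.1,-19.1,2.5],60]]' 5.5; python3 -c "
from h import *
go(.527,-.3215,.083,33)"
```

```text
t: 10.3
tcp_pos: [0.5261, -0.3202, 0.1575]
tool_rot: [0.476, 0.879, 0.0, -0.002]
force: [-0.1, -0.2, -0.7]
finger_gap: 0.644
shift [-0.19  0.01  7.45] spin 0.1 | yaw 33.1 tilt [-0.0029  0.0025] q6 -1.31 t 10.3
```

```bash
python3 -m crank '[[[-0.2,0,2],0],[[-0.2,0,4],0],[[-0.2,0,6],0],[[-0.2,0,7.4],0],[[-0.2,0,7.4],0]]'; python3 -m crank '[[[0,0,0],0],[[0,0,0],0],[[0,0,0],0],[[0,0,0],0],[[0,0,0],0],[[0,0,0],0]]' 0 25
python3 - <<'E'
from h import *
s=manip.sense();M=R.from_quat(s['tool_rot']).as_matrix();k=s['tcp_pos'];print(s['force'],k)
# arc of 92 deg from knob about the pivot
pv=np.array([k[0]+.0067,k[1]-.1198])
for i in range(1,13):
    a=np.radians(93.2+92*i/12);p=np.array([*(pv+.12*np.array([np.cos(a),np.sin(a)])),k[2]])
    print(i,np.round(M.T@(p-k)*100,1))
E
```

```text
t: 10.8
tcp_pos: [0.5266, -0.3211, 0.0825]
tool_rot: [0.476, 0.88, 0.001, -0.003]
force: [0.1, 0.7, -0.3]
finger_gap: 0.643
t: 11.4
tcp_pos: [0.5289, -0.323, 0.0864]
tool_rot: [0.476, 0.879, -0.0, 0.001]
force: [0.5, 0.4, 6.2]
finger_gap: 0.238
[0.4995 0.4206 6.1635] [ 0.5289 -0.323   0.0864]
1 [ 0.7 -1.4 -0. ]
2 [ 1.2 -3.  -0. ]
3 [ 1.5 -4.5 -0. ]
4 [ 1.6 -6.1 -0. ]
5 [ 1.5 -7.7 -0. ]
6 [ 1.1 -9.3 -0. ]
7 [  0.6 -10.8  -0. ]
8 [ -0.2 -12.2  -0. ]
9 [ -1.1 -13.5  -0. ]
10 [ -2.2 -14.7  -0. ]
11 [ -3.4 -15.7  -0. ]
12 [ -4.8 -16.6  -0. ]
```

```bash
python3 -m crank '[[[0.4,-0.7,-0.2],0],[[0.7,-1.4,-0.2],0],[[1.0,-2.2,-0.2],0],[[1.2,-3.0,-0.2],0],[[1.4,-3.8,-0.2],0],[[1.5,-4.5,-0.2],0],[[1.6,-6.1,-0.2],0],[[1.5,-7.7,-0.2],0],[[1.1,-9.3,-0.2],0],[[1.1,-9.3,-0.2],0]]'
python3 - <<'E'
from h import *
s=manip.sense();print(s['force'],s['tcp_pos'])
pv=np.array([.5346,-.4418]);d=s['tcp_pos'][:2]-pv;print(np.linalg.norm(d),np.degrees(np.arctan2(d[1],d[0]))-93.2)
E
```

```text
t: 12.4
tcp_pos: [0.4405, -0.3636, 0.0868]
tool_rot: [0.477, 0.879, 0.001, -0.003]
force: [-3.9, 3.8, -0.8]
finger_gap: 0.234
[-3.8663  3.7896 -0.8185] [ 0.4405 -0.3636  0.0868]
0.1223140064493467 47.06111407978706
```

```bash
python3 -m crank '[[[-0.4,-0.7,0],0],[[-0.6,-1.4,0],0],[[-1.3,-2.8,0],0],[[-2.2,-4.1,0],0],[[-3.3,-5.2,0],0],[[-4.4,-6.2,0],0],[[-5.8,-7.1,0],0],[[-5.8,-7.1,0],0]]'
python3 - <<'E'
from h import *
s=manip.sense();print(s['force'],s['tcp_pos'])
pv=np.array([.5346,-.4418]);d=s['tcp_pos'][:2]-pv;print(np.linalg.norm(d),np.degrees(np.arctan2(d[1],d[0]))-93.2)
E
```

```text
t: 13.2
tcp_pos: [0.4169, -0.4552, 0.0872]
tool_rot: [0.477, 0.879, -0.001, 0.002]
force: [0.0, -2.2, -6.7]
finger_gap: 0.233
[ 0.0041 -2.2449 -6.7497] [ 0.4169 -0.4552  0.0872]
0.1185056763281613 -266.68902915626353
```

```bash
python3 -m crank '[[[0,0,0],0],[[0,0,0],0],[[0,0,0],0]]' 5.5; python3 -m crank '[[[0,0,-2],0],[[0,0,-5],0],[[0,0,-9],0],[[0,0,-13],0],[[0,0,-13],0],[[0,0,-13],0]]' 8.5
python3 - <<'E'
from h import *
a=manip.snapshot('top');b=manip.snapshot('side')
cv2.imwrite('pics/z7.png',np.vstack([crop(a,180,215,262,75,3),crop(a,320,222,131,50,6)]))
for nm,cx in(('1',42.5),('3',167.5),('4',230.5)):
    an=np.radians(93.2);c=np.array([.5352,-.4407])+cx/1e3*np.array([np.cos(an),np.sin(an)]);print(nm,c,np.array(proj('top',[*c,.06])),np.array(proj('side',[*c,.06])))
E
```

```text
t: 13.5
tcp_pos: [0.4171, -0.4523, 0.0883]
tool_rot: [0.476, 0.879, -0.001, 0.001]
force: [-0.0, 0.0, -0.6]
finger_gap: 0.644
t: 14.1
tcp_pos: [0.4171, -0.4519, 0.2191]
tool_rot: [0.476, 0.879, -0.001, 0.002]
force: [-0.2, 0.8, -0.1]
finger_gap: 0.994
1 [ 0.5328 -0.3983] [416.1829 243.0408] [416.3191 262.0956]
3 [ 0.5258 -0.2735] [379.0619 239.283 ] [375.3054 252.8011]
4 [ 0.5223 -0.2106] [360.5329 237.4073] [355.383  248.2864]
```

View pics/z7.png

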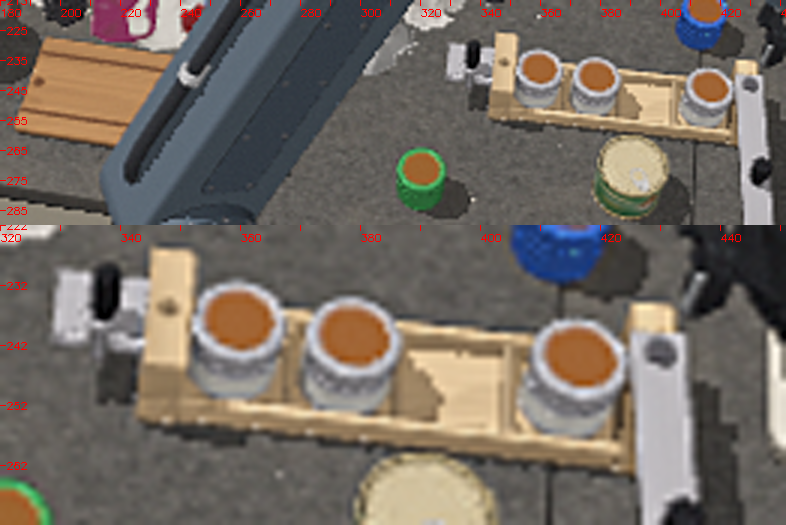

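All three tins are clearly visible with lids at top (359.7,237.8), (378.7,241) and (416.2,244), within 1-2 px of my model. The bar is swung about 90° aside, the pin is parked and cell 2 is empty. Tin 1 first, closing across the carrier.

```bash
python3 -c "
from h import *
go(.5335,-.3983,.13,3)"
```

```text
shift [-2.05 12.69  8.64] spin 30.1 | yaw 33.1 tilt [-0.0011  0.0015] q6 -1.59 t 14.2
```

```bash
python3 -m crank '[[[-0.7,4,0],8],[[-1.4,8,0],16],[[-2.05,12.7,0],24],[[-2.05,12.7,3],30],[[-2.05,12.7,6],30],[[-2.05,12.7,8.6],30],[[-2.05,12.7,8.6],30],[[-2.05,12.7,8.6],30]]' 8.54; python3 -c "
from h import *
go(.5335,-.3983,.022,3)"
```

```text
t: 15.0
tcp_pos: [0.5335, -0.3987, 0.1298]
tool_rot: [0.688, 0.726, 0.0, -0.002]
force: [-0.3, -0.5, -0.0]
finger_gap: 1.003
shift [ 0.01  0.03 10.78] spin 0.1 | yaw 3.1 tilt [-0.0023  0.0024] q6 -0.86 t 15.0
```

```bash
python3 -m crank '[[[0,0,2.5],0],[[0,0,5],0],[[0,0,7.5],0],[[0,0,9.5],0],[[0,0,10.7],0],[[0,0,10.7],0]]' 8.54; python3 -m crank '[[[0,0,0],0],[[0,0,0],0],[[0,0,0],0],[[0,0,0],0],[[0,0,0],0],[[0,0,0],0]]' 0 40;  python3 -m crank '[[[0,0,-0.7],0],[[0,0,-1.5],0],[[0,0,-3],0],[[0,0,-5],0],[[0,0,-8],0],[[0,0,-11],0],[[0,0,-14],0],[[0,0,-14],0]]'; python3 -c "
from h import *
go(.425,.285,.14,3);s=manip.sense();print(s['force'],s['ft_torque'])"
```

```text
t: 15.6
tcp_pos: [0.5338, -0.3992, 0.0237]
tool_rot: [0.688, 0.726, 0.0, -0.001]
force: [0.6, 0.5, 0.1]
finger_gap: 0.998
t: 16.2
tcp_pos: [0.5329, -0.4002, 0.0264]
tool_rot: [0.687, 0.726, -0.001, -0.0]
force: [-6.1, -1.0, 5.5]
finger_gap: 0.621
t: 17.0
tcp_pos: [0.5379, -0.4022, 0.1715]
tool_rot: [0.687, 0.726, 0.0, 0.007]
force: [1.0, -0.6, -0.3]
finger_gap: 0.624
shift [69.26 -7.54  2.34] spin 0.1 | yaw 3.1 tilt [ 0.0109 -0.0101] q6 -0.86 t 17.0
[ 0.9528 -0.5731 -0.3138] [-0.0419 -0.031   0.0383]
```

```bash
python3 -m crank '[[[5,-0.5,0],0],[[10,-1.1,0],0],[[15,-1.6,0],0],[[20,-2.2,0],0],[[25,-2.7,0],0],[[30,-3.2,0],0],[[35,-3.8,0],0],[[40,-4.3,0],0],[[40,-4.3,0],0],[[40,-4.3,0],0]]'
python3 - <<'E'
from h import *
go(.425,.285,.14,3)
a=manip.snapshot('top');b=manip.snapshot('side')
cv2.imwrite('pics/z8.png',np.vstack([crop(a,170,200,200,90,4)[:300],crop(b,150,200,200,75,4)]))
E
```

```text
t: 18.0
tcp_pos: [0.4695, -0.0007, 0.1646]
tool_rot: [0.686, 0.727, 0.0, 0.001]
force: [0.2, -0.9, -1.9]
finger_gap: 0.621
shift [28.78 -2.79  2.45] spin 0.3 | yaw 3.3 tilt [ 0.0013 -0.0001] q6 -0.3 t 18.0
```

View pics/z8.png

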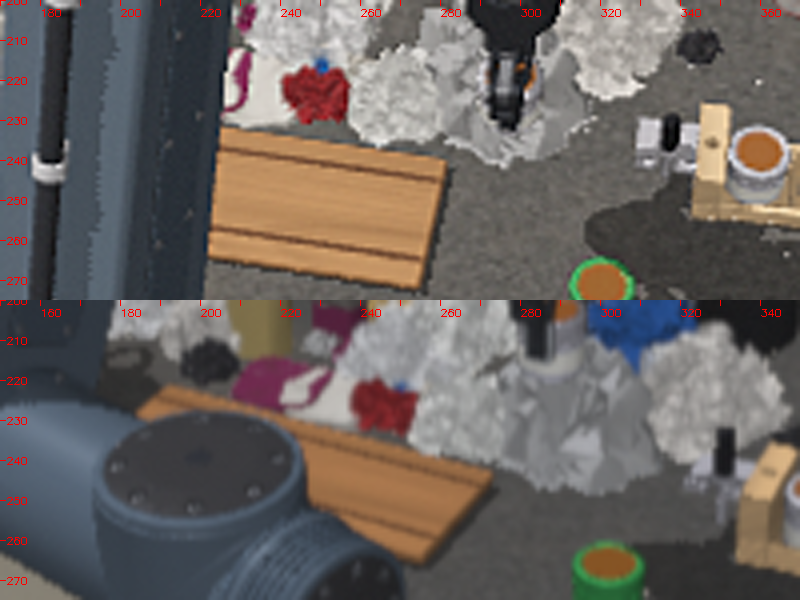

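The board's right corners are at top (281.7,239.7)/(275,272) and side (273,242)/(256,265.5). The tin is held straight.

Run:
```python
from h import *
for c,(u,v) in(('top',(281.7,239.7)),('top',(275,272)),('side',(273,242)),('side',(256.3,265.5)),('side',(193,222))): print(c,atz(c,u,v,.014))
```

```text
top [0.4941 0.0602 0.014 ]
top [0.3636 0.0579 0.014 ]
side [0.503  0.0652 0.014 ]
side [0.3643 0.0544 0.014 ]
side [0.4928 0.3724 0.014 ]
```

```bash
python3 -m crank '[[[5,-0.4,0],0],[[10,-0.8,0],0],[[15,-1.2,0],0],[[20,-1.6,0],0],[[25,-1.9,0],0],[[29.8,-2.3,0],0],[[29.8,-2.3,0],0],[[29.8,-2.3,0],0]]'; python3 -c "
from h import *
go(.43,.295,.05,3)"
```

```text
t: 18.9
tcp_pos: [0.4312, 0.294, 0.1641]
tool_rot: [0.687, 0.726, 0.0, 0.0]
force: [0.1, -0.4, -1.1]
finger_gap: 0.62
shift [ 0.11 -0.12 11.41] spin 0.2 | yaw 3.2 tilt [ 0.0007 -0.0003] q6 0.33 t 18.9
```

```bash
python3 -m crank '[[[0,0,3],0],[[0,0,6],0],[[0,0,9],0],[[0,0,11],0],[[0,0,12],0],[[0,0,12.5],0],[[0,0,12.8],0],[[0,0,12.8],0],[[0,0,12.8],0]]';  python3 -m crank '[[[0,0,0.1],0],[[0,0,0.2],0],[[0,0,0.3],0],[[0,0,0.3],0]]'
```

```text
t: 19.8
tcp_pos: [0.4309, 0.2942, 0.0371]
tool_rot: [0.688, 0.726, 0.001, 0.0]
force: [-0.3, 0.8, -0.6]
finger_gap: 0.622
t: 20.2
tcp_pos: [0.4301, 0.2942, 0.0333]
tool_rot: [0.688, 0.726, -0.0, -0.0]
force: [-0.2, -0.2, -0.7]
finger_gap: 0.621
```

```bash
python3 -m crank '[[[0,0,0.1],0],[[0,0,0.2],0],[[0,0,0.2],0]]'; python3 -m crank '[[[0,0,0.1],0],[[0,0,0.2],0],[[0,0,0.2],0]]'
```

```text
t: 20.5
tcp_pos: [0.4303, 0.2942, 0.0323]
tool_rot: [0.688, 0.726, 0.0, 0.0]
force: [-0.7, 0.4, 8.4]
finger_gap: 0.622
t: 20.8
tcp_pos: [0.4303, 0.2942, 0.0323]
tool_rot: [0.688, 0.726, 0.001, 0.0]
force: [-2.7, -1.8, 22.8]
finger_gap: 0.621
```

```bash
python3 -m crank '[[[0,0,-0.3],0],[[0,0,-0.3],0]]'; python3 -m crank '[[[0,0,0],0],[[0,0,0],0],[[0,0,0],0],[[0,0,0],0]]' 8.54; python3 -m crank '[[[0,0,-2],0],[[0,0,-5],0],[[0,0,-9],0],[[0,0,-13],0],[[0,0,-13],0],[[0,0,-13],0]]'; python3 -c "
from h import *
go(.526,-.2735,.17,3)"
```

```text
t: 21.0
tcp_pos: [0.4306, 0.2942, 0.0329]
tool_rot: [0.688, 0.726, 0.001, 0.0]
force: [-0.2, 1.0, -1.9]
finger_gap: 0.621
t: 21.4
tcp_pos: [0.4301, 0.294, 0.032]
tool_rot: [0.688, 0.726, -0.0, -0.0]
force: [1.2, 0.4, -0.4]
finger_gap: 1.0
t: 22.0
tcp_pos: [0.4306, 0.2942, 0.1632]
tool_rot: [0.688, 0.726, 0.001, 0.0]
force: [-0.4, 0.2, -0.7]
finger_gap: 1.0
shift [-57.21   6.44  -0.71] spin 0.1 | yaw 3.1 tilt [0.0021 0.0008] q6 0.33 t 22.0
```

```bash
python3 -m crank '[[[-5,0.6,0],0],[[-10,1.1,0],0],[[-15,1.7,0],0],[[-20,2.3,0],0],[[-25,2.8,0],0],[[-30,3.4,0],0],[[-35,3.9,0],0],[[-40,4.5,0],0],[[-45,5,0],0],[[-50,5.6,0],0]]'; python3 -m crank '[[[-5,0.6,0],0],[[-7.2,0.8,0],0],[[-7.2,0.8,0],0],[[-7.2,0.8,0],0]]'; python3 -c "
from h import *
go(.526,-.2735,.0235,3)"
```

```text
t: 23.0
tcp_pos: [0.5115, -0.2005, 0.1602]
tool_rot: [0.688, 0.726, -0.0, -0.002]
force: [1.7, 0.0, 0.1]
finger_gap: 1.0
t: 23.4
tcp_pos: [0.5232, -0.2696, 0.1602]
tool_rot: [0.688, 0.726, -0.0, -0.003]
force: [-0.7, 0.1, -0.1]
finger_gap: 0.998
shift [-0.45  0.3  13.67] spin 0.1 | yaw 3.1 tilt [-0.0037  0.0034] q6 -0.72 t 23.4
```

```bash
python3 -m crank '[[[-0.4,0.2,4],0],[[-0.4,0.2,8],0],[[-0.4,0.2,10.5],0],[[-0.4,0.2,12.5],0],[[-0.4,0.2,13.6],0],[[-0.4,0.2,13.6],0]]' 8.54; python3 -m crank '[[[0,0,0],0],[[0,0,0],0],[[0,0,0],0],[[0,0,0],0],[[0,0,0],0],[[0,0,0],0]]' 0 40;  python3 -m crank '[[[0,0,-0.7],0],[[0,0,-1.5],0],[[0,0,-3],0],[[0,0,-5],0],[[0,0,-8],0],[[0,0,-11],0],[[0,0,-14],0],[[0,0,-14],0]]'; python3 -c "
from h import *
go(.431,.217,.165,3)"
```

```text
t: 24.0
tcp_pos: [0.5255, -0.2718, 0.0245]
tool_rot: [0.687, 0.727, -0.0, -0.003]
force: [1.1, 0.2, -0.1]
finger_gap: 1.002
t: 24.6
tcp_pos: [0.5271, -0.2745, 0.0278]
tool_rot: [0.687, 0.726, 0.0, 0.001]
force: [-1.8, 1.5, 6.1]
finger_gap: 0.619
t: 25.4
tcp_pos: [0.5297, -0.2764, 0.172]
tool_rot: [0.688, 0.726, 0.001, 0.006]
force: [0.5, -0.8, -1.7]
finger_gap: 0.624
shift [49.81 -7.17  0.27] spin 0.1 | yaw 3.1 tilt [ 0.0089 -0.0069] q6 -0.72 t 25.4
```

```bash
python3 -m crank '[[[5,-0.7,0],0],[[10,-1.4,0],0],[[15,-2.2,0],0],[[20,-2.9,0],0],[[25,-3.6,0],0],[[30,-4.3,0],0],[[35,-5,0],0],[[40,-5.8,0],0],[[40,-5.8,0],0],[[40,-5.8,0],0]]'
python3 - <<'E'
from h import *
go(.431,.217,.165,3)
a=manip.snapshot('top');b=manip.snapshot('side')
cv2.imwrite('pics/z9.png',np.vstack([crop(a,170,200,200,90,4)[:300],crop(b,150,200,200,75,4)]))
E
```

```text
t: 26.4
tcp_pos: [0.4464, 0.1232, 0.1663]
tool_rot: [0.686, 0.727, -0.0, -0.0]
force: [-0.3, -0.7, -0.9]
finger_gap: 0.622
shift [ 9.46 -0.99  0.12] spin 0.3 | yaw 3.3 tilt [-0.0004 -0.0003] q6 -0.03 t 26.4
```

View pics/z9.png

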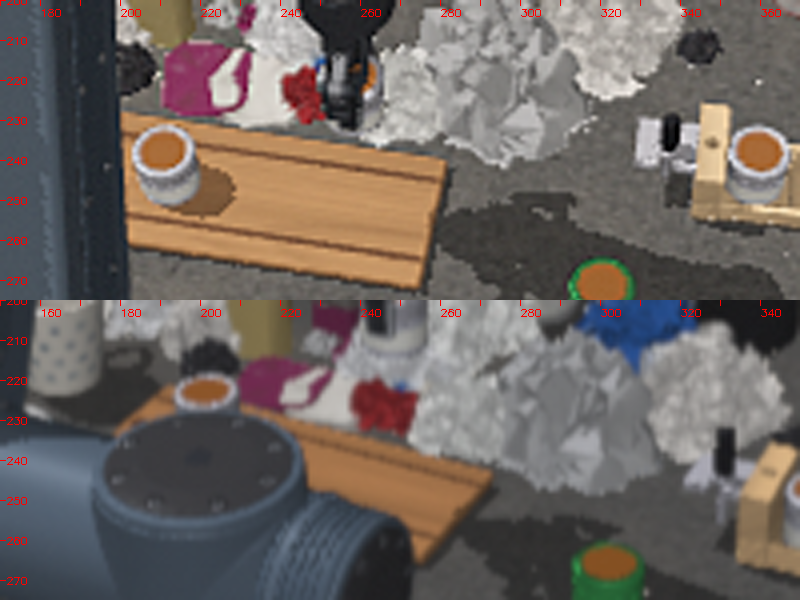

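Tin 1 stands upright on the board at top (211,240), and the board hasn't moved. I'll place tin 3 at y≈0.217.

```bash
python3 -m crank '[[[5,-0.5,0],0],[[9.5,-1,0],0],[[9.5,-1,2],0],[[9.5,-1,5],0],[[9.5,-1,8],0],[[9.5,-1,10.5],0],[[9.5,-1,12],0],[[9.5,-1,12.7],0],[[9.5,-1,12.7],0]]';  python3 -m crank '[[[0,0,0.2],0],[[0,0,0.4],0],[[0,0,0.5],0],[[0,0,0.5],0]]'
```

```text
t: 27.4
tcp_pos: [0.4326, 0.2148, 0.0385]
tool_rot: [0.689, 0.725, -0.001, -0.0]
force: [0.6, -0.4, 0.0]
finger_gap: 0.619
t: 27.8
tcp_pos: [0.4323, 0.2163, 0.0347]
tool_rot: [0.688, 0.726, 0.0, 0.0]
force: [0.4, 0.3, -1.7]
finger_gap: 0.624
```

```bash
python3 -m crank '[[[0,0,0.1],0],[[0,0,0.2],0],[[0,0,0.2],0]]'; python3 -m crank '[[[0,0,0],0],[[0,0,-0.1],0],[[0,0,-0.1],0],[[0,0,-0.1],0]]' 8.54; python3 -m crank '[[[0,0,-2],0],[[0,0,-5],0],[[0,0,-9],0],[[0,0,-13],0],[[0,0,-13],0],[[0,0,-13],0]]'; python3 -c "
from h import *
go(.5228,-.209,.17,3)"
```

```text
t: 28.1
tcp_pos: [0.4324, 0.2164, 0.0338]
tool_rot: [0.687, 0.726, 0.001, 0.0]
force: [-1.7, 0.1, 11.0]
finger_gap: 0.623
t: 28.5
tcp_pos: [0.4321, 0.2162, 0.0332]
tool_rot: [0.688, 0.726, -0.0, -0.0]
force: [-0.3, 0.2, 0.2]
finger_gap: 0.997
t: 29.1
tcp_pos: [0.4324, 0.2163, 0.164]
tool_rot: [0.688, 0.726, 0.001, 0.001]
force: [-0.4, 0.0, 0.0]
finger_gap: 1.001
shift [-42.96   6.71  -0.61] spin 0.1 | yaw 3.1 tilt [0.002  0.0005] q6 0.18 t 29.1
```

```bash
python3 -m crank '[[[-5,0.8,0],0],[[-10,1.6,0],0],[[-15,2.3,0],0],[[-20,3.1,0],0],[[-25,3.9,0],0],[[-30,4.7,0],0],[[-35,5.5,0],0],[[-40,6.2,0],0],[[-43,6.7,0],0],[[-43,6.7,0],0]]'; python3 -m crank '[[[0,0,0],0],[[0,0,0],0]]'; python3 -c "
from h import *
go(.5228,-.2095,.0235,3)"
```

```text
t: 30.1
tcp_pos: [0.5231, -0.2146, 0.1612]
tool_rot: [0.689, 0.724, -0.0, 0.0]
force: [1.1, 0.9, -0.2]
finger_gap: 1.0
t: 30.3
tcp_pos: [0.5209, -0.2077, 0.1617]
tool_rot: [0.687, 0.726, -0.0, -0.002]
force: [0.3, 0.8, -0.5]
finger_gap: 1.0
shift [-0.23  0.23 13.82] spin 0.2 | yaw 3.2 tilt [-0.0038  0.0029] q6 -0.63 t 30.3
```

```bash
python3 -m crank '[[[-0.2,0.2,4],0],[[-0.2,0.2,8],0],[[-0.2,0.2,10.5],0],[[-0.2,0.2,12.5],0],[[-0.2,0.2,13.8],0],[[-0.2,0.2,13.8],0]]' 8.54; python3 -m crank '[[[0,0,0],0],[[0,0,0],0],[[0,0,0],0],[[0,0,0],0],[[0,0,0],0],[[0,0,0],0]]' 0 40;  python3 -m crank '[[[0,0,-0.7],0],[[0,0,-1.5],0],[[0,0,-3],0],[[0,0,-5],0],[[0,0,-8],0],[[0,0,-11],0],[[0,0,-14],0],[[0,0,-14],0]]'; python3 -c "
from h import *
go(.431,.138,.165,3)"
```

```text
t: 30.9
tcp_pos: [0.5231, -0.2093, 0.0237]
tool_rot: [0.687, 0.727, -0.0, -0.002]
force: [-0.4, 1.3, 0.2]
finger_gap: 1.002
t: 31.5
tcp_pos: [0.5243, -0.2115, 0.0268]
tool_rot: [0.687, 0.726, -0.0, 0.0]
force: [-2.8, 0.9, 5.8]
finger_gap: 0.618
t: 32.3
tcp_pos: [0.5275, -0.2131, 0.1703]
tool_rot: [0.688, 0.726, 0.001, 0.005]
force: [1.0, -0.9, -0.6]
finger_gap: 0.618
shift [35.59 -7.73  0.23] spin 0.1 | yaw 3.1 tilt [ 0.0094 -0.0058] q6 -0.64 t 32.3
```

```bash
python3 -m crank '[[[4.5,-1,0],0],[[9,-2,0],0],[[13.5,-3,0],0],[[18,-4,0],0],[[22.5,-5,0],0],[[22.5,-5,0],0],[[22.5,-5,0],0]]'
python3 - <<'E'
from h import *
go(.431,.138,.165,3)
a=manip.snapshot('top');b=manip.snapshot('side')
cv2.imwrite('pics/z10.png',np.vstack([crop(a,170,200,200,90,4)[:300],crop(b,150,200,200,75,4)]))
E
```

```text
t: 33.0
tcp_pos: [0.4619, 0.0116, 0.1651]
tool_rot: [0.687, 0.727, -0.0, -0.0]
force: [-0.2, -0.3, -1.9]
finger_gap: 0.624
shift [12.79 -2.36  0.01] spin 0.3 | yaw 3.3 tilt [-0.0002 -0.0001] q6 -0.27 t 33.0
```

View pics/z10.png

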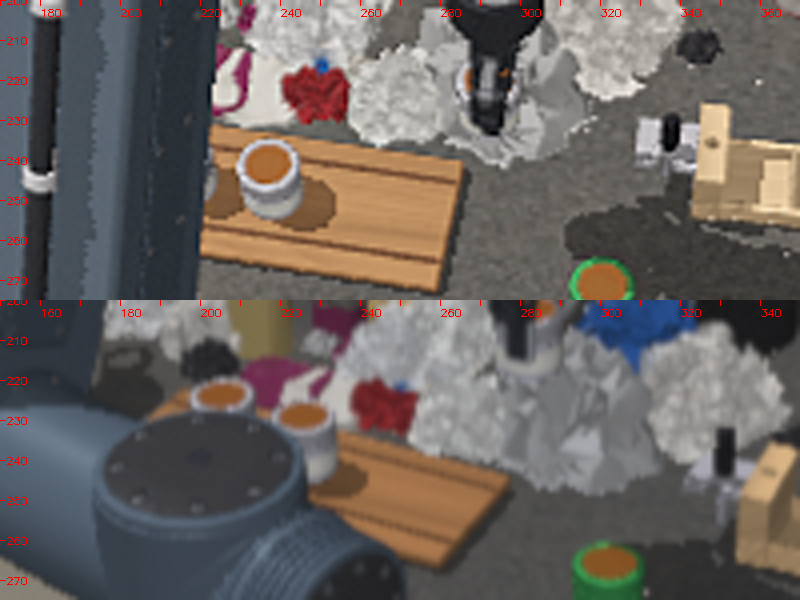

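The board has been nudged about 4 px (14 mm) to the right, carrying both upright tins with it (tin 3 lid now at (237,240)). I'll shift the last placing to y≈0.124.

```bash
python3 -m crank '[[[4,-0.7,0],0],[[8,-1.6,0],0],[[11.5,-2.4,0],0],[[11.5,-2.4,2],0],[[11.5,-2.4,5],0],[[11.5,-2.4,8],0],[[11.5,-2.4,10.5],0],[[11.5,-2.4,12],0],[[11.5,-2.4,12.7],0],[[11.5,-2.4,12.7],0]]';  python3 -m crank '[[[0,0,0.2],0],[[0,0,0.4],0],[[0,0,0.5],0],[[0,0,0.5],0]]'
```

```text
t: 34.1
tcp_pos: [0.4326, 0.1231, 0.0374]
tool_rot: [0.688, 0.725, -0.0, -0.0]
force: [-0.3, -0.1, -0.5]
finger_gap: 0.618
t: 34.5
tcp_pos: [0.4324, 0.1241, 0.0337]
tool_rot: [0.688, 0.726, 0.0, 0.0]
force: [0.4, 0.4, -1.4]
finger_gap: 0.619
```

```bash
python3 -m crank '[[[0,0,0.1],0],[[0,0,0.2],0],[[0,0,0.2],0]]'; python3 -m crank '[[[0,0,0],0],[[0,0,-0.1],0],[[0,0,-0.1],0],[[0,0,-0.1],0]]' 8.54; python3 -m crank '[[[0,0,-2],0],[[0,0,-5],0],[[0,0,-9],0],[[0,0,-13],0],[[0,0,-15],0],[[0,0,-15],0]]'; python3 -c "
from h import *
go(.417,-.4535,.18,33)"
```

```text
t: 34.8
tcp_pos: [0.4324, 0.1242, 0.0327]
tool_rot: [0.687, 0.726, 0.001, 0.001]
force: [-0.9, 0.6, 12.8]
finger_gap: 0.618
t: 35.2
tcp_pos: [0.4321, 0.1241, 0.0322]
tool_rot: [0.688, 0.726, -0.0, -0.0]
force: [-0.3, 0.1, -1.3]
finger_gap: 0.997
t: 35.8
tcp_pos: [0.434, 0.1242, 0.1849]
tool_rot: [0.688, 0.726, 0.002, 0.002]
force: [0.4, 0.5, 0.0]
finger_gap: 0.999
shift [-57.59  -4.86   0.47] spin -29.9 | yaw 3.1 tilt [0.007  0.0002] q6 -0.02 t 35.8
```

```bash
python3 -m crank '[[[-5,-0.4,0],0],[[-10,-0.8,0],-5],[[-15,-1.3,0],-10],[[-20,-1.7,0],-15],[[-25,-2.1,0],-20],[[-30,-2.5,0],-25],[[-35,-3,0],-30],[[-40,-3.4,0],-30],[[-45,-3.8,0],-30],[[-45,-3.8,0],-30]]' 5.5; python3 -c "
from h import *
go(.417,-.4535,.18,33)"
```

```text
t: 36.8
tcp_pos: [0.4189, -0.3344, 0.181]
tool_rot: [0.479, 0.878, -0.001, 0.002]
force: [0.5, -0.0, -0.6]
finger_gap: 0.643
shift [-9.91 -6.61  0.15] spin -0.2 | yaw 32.8 tilt [ 0.0017 -0.0041] q6 -1.45 t 36.8
```

```bash
python3 -m crank '[[[-4,-2.6,0],0],[[-8,-5.2,0],0],[[-9.9,-6.6,0],0],[[-9.9,-6.6,0],0],[[-9.9,-6.6,0],0]]'; python3 -c "
from h import *
go(.417,-.4535,.0865,33)"
```

```text
t: 37.3
tcp_pos: [0.4167, -0.4447, 0.1803]
tool_rot: [0.477, 0.879, 0.001, -0.002]
force: [0.0, 0.0, -0.1]
finger_gap: 0.645
shift [-0.8  -0.45  9.38] spin 0.1 | yaw 33.1 tilt [-0.0021  0.0042] q6 -1.58 t 37.3
```

```bash
python3 -m crank '[[[0,0,2],0],[[0,0,4],0],[[0,0,5],0],[[0,0,5],0]]'; python3 -c "
from h import *
go(.417,-.4535,.0865,33)"
```

```text
t: 37.7
tcp_pos: [0.4168, -0.4434, 0.1304]
tool_rot: [0.476, 0.88, 0.001, -0.002]
force: [0.0, -0.5, -0.9]
finger_gap: 0.641
shift [-0.88 -0.54  4.38] spin 0.2 | yaw 33.2 tilt [-0.0029  0.0048] q6 -1.58 t 37.7
```

```bash
python3 -m crank '[[[-0.85,-0.5,0],0],[[-0.85,-0.5,0],0],[[-0.85,-0.5,1.5],0],[[-0.85,-0.5,3],0],[[-0.85,-0.5,4.3],0],[[-0.85,-0.5,4.3],0]]'; python3 -m crank '[[[0,0,0],0],[[0,0,0],0],[[0,0,0],0],[[0,0,0],0],[[0,0,0],0],[[0,0,0],0]]' 0 25
python3 - <<'E'
from h import *
s=manip.sense();M=R.from_quat(s['tool_rot']).as_matrix();k=s['tcp_pos'];print(s['force'],k)
pv=np.array([.5352,-.4407]);d=k[:2]-pv;a0=np.degrees(np.arctan2(d[1],d[0]))%360;r=np.linalg.norm(d);print(a0-93.2,r)
for i in range(1,15):
    f=i/14;a=np.radians(a0+(93.2-a0)*f);p=np.array([*(pv+(r+(.12-r)*f)*np.array([np.cos(a),np.sin(a)])),k[2]])
    print(i,np.round(M.T@(p-k)*100,1))
E
```

```text
t: 38.3
tcp_pos: [0.417, -0.4549, 0.0872]
tool_rot: [0.476, 0.879, 0.001, -0.002]
force: [-0.4, 0.9, -0.3]
finger_gap: 0.646
t: 38.9
tcp_pos: [0.418, -0.4567, 0.09]
tool_rot: [0.476, 0.879, -0.0, 0.0]
force: [-2.0, -0.6, 3.1]
finger_gap: 0.224
[-1.9615 -0.5996  3.1234] [ 0.418  -0.4567  0.09  ]
94.55451634349446 0.11828133346679046
1 [ 1.2  0.7 -0. ]
2 [ 2.4  1.5 -0. ]
3 [ 3.4  2.4 -0. ]
4 [ 4.3  3.4 -0. ]
5 [ 5.1  4.6 -0. ]
6 [ 5.8  5.8 -0. ]
7 [ 6.3  7.1 -0. ]
8 [ 6.7  8.5 -0. ]
9 [ 6.8  9.9 -0. ]
10 [ 6.9 11.3 -0. ]
11 [ 6.7 12.7 -0. ]
12 [ 6.4 14.1 -0. ]
13 [ 6.  15.4 -0. ]
14 [ 5.3 16.7 -0. ]
```

```bash
python3 -m crank '[[[0.6,0.3,0],0],[[1.2,0.7,0],0],[[2.4,1.5,0],0],[[3.4,2.4,0],0],[[4.3,3.4,0],0],[[5.1,4.6,0],0],[[5.8,5.8,0],0],[[6.3,7.1,0],0],[[6.3,7.1,0],0]]'; python3 -c "
from h import *
s=manip.sense();print(s['force'],s['tcp_pos'])"
```

```text
t: 39.8
tcp_pos: [0.4439, -0.3617, 0.0899]
tool_rot: [0.476, 0.88, 0.001, -0.0]
force: [-0.9, -1.2, 8.2]
finger_gap: 0.229
[-0.909  -1.2322  8.2424] [ 0.4439 -0.3617  0.0899]
```

```bash
python3 -m crank '[[[0.2,0.7,0],0],[[0.4,1.4,0],0],[[0.5,2.8,0],0],[[0.6,4.2,0],0],[[0.4,5.6,0],0],[[0.1,7,0],0],[[-0.3,8.3,0],0],[[-0.6,9,0],0],[[-0.8,9.3,0],0],[[-0.8,9.3,0],0]]'; python3 -c "
from h import *
s=manip.sense();print(s['force'],s['tcp_pos'])
go(.529,-.3225,.09)"
```

```text
t: 40.8
tcp_pos: [0.5245, -0.3174, 0.0896]
tool_rot: [0.476, 0.879, 0.001, -0.002]
force: [-2.7, 1.1, 8.6]
finger_gap: 0.228
[-2.7098  1.1177  8.6421] [ 0.5245 -0.3174  0.0896]
shift [-0.67  0.1  -0.05] spin 0 | yaw 33.1 tilt [-0.0031  0.0039] q6 -1.31 t 40.8
```

```bash
python3 -m crank '[[[-0.2,0.2,0],0],[[-0.4,0.3,0],0],[[-0.4,0.3,0],0]]'; python3 -m crank '[[[-0.15,0.15,0],0],[[-0.3,0.3,0],0],[[-0.3,0.3,0],0]]';python3 -m crank '[[[-0.1,0.1,0],0],[[-0.2,0.3,0],0],[[-0.2,0.3,0],0]]'
```

```text
t: 41.1
tcp_pos: [0.5252, -0.3173, 0.0895]
tool_rot: [0.476, 0.879, 0.001, -0.007]
force: [-10.4, 2.4, 14.8]
finger_gap: 0.232
t: 41.4
tcp_pos: [0.5252, -0.3172, 0.0894]
tool_rot: [0.475, 0.88, 0.0, -0.012]
force: [-18.7, 1.7, 19.9]
finger_gap: 0.228
t: 41.7
tcp_pos: [0.5252, -0.317, 0.0894]
tool_rot: [0.475, 0.88, -0.001, -0.015]
force: [-27.2, -0.2, 24.2]
finger_gap: 0.23
```

The knob won't move any further under 27 N, so the bar is at its stop. I'll relax, release, lift and check.

```bash
python3 -m crank '[[[0.4,-0.4,0],0],[[0.7,-0.6,-0.1],0],[[0.7,-0.6,-0.1],0]]'; python3 -m crank '[[[0,0,0],0],[[0,0,0],0],[[0,0,0],0]]' 5.5; python3 -m crank '[[[0,0,-1],0],[[0,0,-3],0],[[0,0,-6],0],[[0,0,-10],0],[[0,0,-14],0],[[0,0,-18],0],[[0,0,-18],0]]'; python3 -m crank '[[[-4,-2,0],0],[[-8,-4,0],0],[[-12,-6,0],0],[[-12,-6,0],0],[[-12,-6,0],0]]'
python3 - <<'E'
from h import *
a=manip.snapshot('top');b=manip.snapshot('side')
cv2.imwrite('pics/z11.png',np.vstack([crop(a,170,200,262,85,3),crop(a,320,222,131,50,6)]))
cv2.imwrite('pics/z12.png',np.vstack([crop(b,150,190,262,90,3),crop(b,315,222,131,50,6)]))
E
```

```text
t: 42.0
tcp_pos: [0.5251, -0.3172, 0.0895]
tool_rot: [0.476, 0.879, 0.001, -0.005]
force: [-7.8, 0.1, 6.2]
finger_gap: 0.229
t: 42.3
tcp_pos: [0.5293, -0.3196, 0.0898]
tool_rot: [0.476, 0.88, 0.0, -0.0]
force: [0.4, -0.3, 0.2]
finger_gap: 0.64
t: 43.0
tcp_pos: [0.5321, -0.3228, 0.278]
tool_rot: [0.476, 0.879, -0.002, 0.007]
force: [1.1, -0.2, -0.3]
finger_gap: 0.644
t: 43.5
tcp_pos: [0.5436, -0.4542, 0.269]
tool_rot: [0.477, 0.879, 0.001, -0.001]
force: [-0.5, -0.1, -0.0]
finger_gap: 0.645
```

View pics/z11.png

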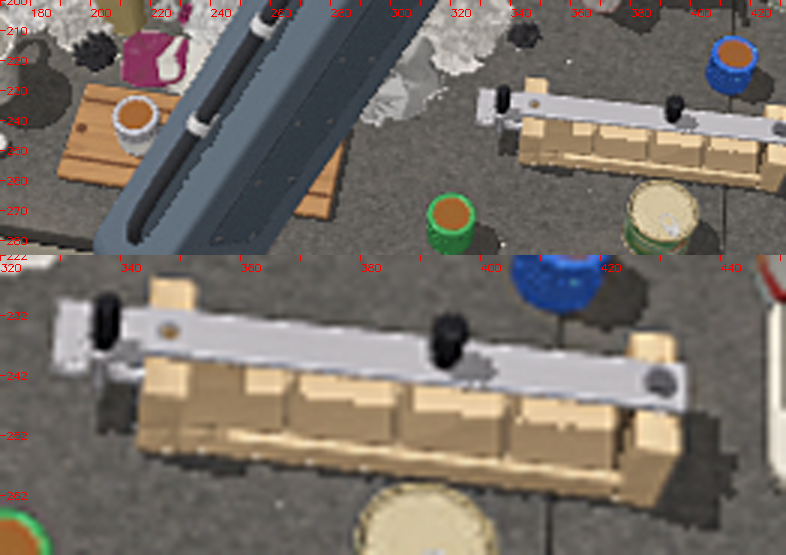

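View pics/z12.png

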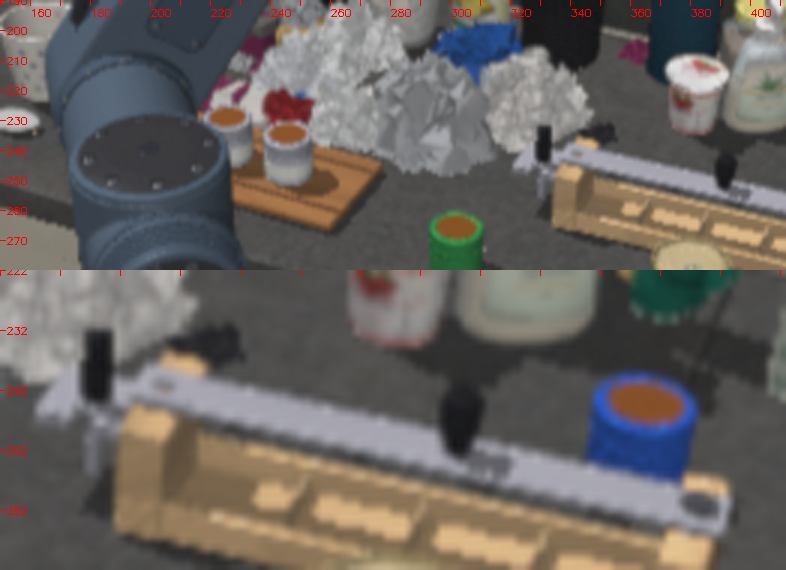

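The bar is back at its start position (knob at top (394.8,236), wood showing through the aligned bore) and the pin is parked upright. The carrier is empty and all three tins stand on the board.

```bash
python3 -c "
from station import manip
print(manip.sense()['force'],manip.sense()['t']);print(manip.sign_off())"
```

```text
[0.84341479 0.38849766 0.14766228] 43.6
the job is handed in; nothing more can be done
None
```

The job is done and handed in at 43.6 s of robot time. I drew the pin and hung it in the parking notch, then swung the bar about 90° aside. The three tins present (cells 1, 3 and 4; cell 2 was empty) went onto the serving board, and I swung the bar back to its stop.

- **Board:** it was knocked about 14 mm to the right midway, with two tins already on it. Both stayed upright, and I shifted the last placing to match.
- **Bar:** it did not move under a 27 N push, and in the last pictures its knob and bore sit where they started.
- **Pin and carrier:** the last pictures show the pin upright in the notch and the carrier empty.
- **Tins:** all three stand upright on the board. The arm hid part of the board in each view, so I confirmed this from the two cameras together.
- **Bystanders:** the food can and the green and blue look-alikes sit where they were. The mug was only partly in view, the spoon was not clearly in view, and I did not measure the yogurt tub.
- **Measurement disagreement:** the two cameras differed by about 6 mm in x. I corrected for this by comparing against the gripper's known position, and every grasp and fit went cleanly.

I viewed 14 pictures.

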